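Shift the key tester into the green slot

TASK

Change the key-tapping tester to its green setting: with the fingertips or the outside of the fingers, gently push the black-knobbed lever along the slots of its H-gate and fully home into the slot with the green stripes, then leave it there and move clear. Only push the knob, never take it between the fingers, and leave everything else on the counter where it is.

Things in the scene. Friction and masses are not known exactly. Their poses are not given: they have to be found in the camera images.
- tester: Key-tapping tester, fixed: grey gearbox housing 150 x 190 mm (x by y), 130 mm tall, its top an aluminium gate plate 6 mm thick; behind it (+x, 75 to 265 mm from the origin, 360 mm wide) a low deck with a keyboard under a bridge 111 mm tall. Origin: on the table under the middle of the gate; x points away over the deck, y to the left, z up.
- gate_middle (a point): Middle of the gate on the plate's top, 130 mm up; axes as the tester's. The gate is a double H: a cross slot along y, 22 mm wide, joins three columns of slots along x at y = -32, 0, +32 mm; slots are 16 mm wide and end at x = -35 and +35 mm; corners rounded 3 mm. The lever travels only in these slots and starts somewhere in the near (-x) slot of the middle column.
- shift_lever: The lever: 10 mm steel shaft through the gate, black knob from 140 to 200 mm up it (24 mm across at its foot, 34 at 178, round top). Origin: its pivot, 20 mm above the table on the tester's z axis; z runs up the shaft. Tilts up to 16 deg fore, aft and sideways each; stays where left (2 to 4 N at the knob moves it), no spring or click; cannot be lifted.
- lever_knob (a point): Point on the shaft's axis inside the knob, 170 mm from the pivot (190 mm above the table when upright).
- lever_gate (a point): Point on the shaft's axis at the gate plate, 107 mm from the pivot (127 mm above the table when upright).
- mark_green: Two flat green stripes, 28 x 7.5 mm, on the gate plate beside one of the four outer slots (stripe middles 14.5 mm left and right of the origin). Origin: midway between them, 130 mm above the table; with the lever fully home in that slot, against its end, lever_gate has the same x and y as this origin. The four colours change places from start to start.
- mark_yellow: Two flat yellow stripes, 28 x 7.5 mm, on the gate plate beside one of the four outer slots (stripe middles 14.5 mm left and right of the origin). Origin: midway between them, 130 mm above the table; with the lever fully home in that slot, against its end, lever_gate has the same x and y as this origin. The four colours change places from start to start.
- mark_blue: Two flat blue stripes, 28 x 7.5 mm, on the gate plate beside one of the four outer slots (stripe middles 14.5 mm left and right of the origin). Origin: midway between them, 130 mm above the table; with the lever fully home in that slot, against its end, lever_gate has the same x and y as this origin. The four colours change places from start to start.
- mark_red: Two flat red stripes, 28 x 7.5 mm, on the gate plate beside one of the four outer slots (stripe middles 14.5 mm left and right of the origin). Origin: midway between them, 130 mm above the table; with the lever fully home in that slot, against its end, lever_gate has the same x and y as this origin. The four colours change places from start to start.
- cap_tray: Bystander, loose: clear tray of white keycaps, 240 x 150 x 30 mm; origin at the middle of its underside.
- key_plate: Bystander, loose: flat white keyboard plate, 300 x 100 x 5 mm; origin at the middle of its underside.
- switch_strip: Bystander, loose: clear strip with four black key switches, 32 x 90 x 25 mm; origin at the middle of its underside.
- lube_jar: Bystander, loose: small jar with a white cap, 40 mm across, 50 mm tall; origin at the middle of its underside.
- screwdriver: Bystander, loose: orange screwdriver, about 160 mm long, lying flat; origin under it, some way along the tool.
- mug: Bystander, loose: white mug, 76 mm across, 90 mm tall; origin at the middle of its underside.
- parts_bin: Bystander, loose: grey two-part bin, 120 x 90 x 50 mm; origin at the middle of its underside.

How it is judged:
By the outcome, as a careful person would: the job done as asked, in the order asked, and still so for the second after the job is handed in, with the robot touching nothing.
It also fails if it takes over 61 s, if anything falls off the work surface, if the arm or the gripper's body presses on something with over 40 N, if the wrist force passes 120 N, or if a joint passes its speed limit or range.

ROBOT

A 6-joint arm with a two-finger parallel gripper is mounted at the origin on the work surface. World frame = base frame: x ahead of the robot, y to its left, z up, the work surface at z = 0. Lengths are in mm, angles in rad, forces in N, time in s.
With the tool pointing down it reaches from about 350 to 925 mm from the base axis. Payload 6.4 kg.
Tool frame: the origin (TCP) lies at the very end of the fingers, on their centre line; the grasp point (between the pads) lies 19 mm behind it; z points along the fingers, y is the direction in which the jaws open and shut (so a half turn about z gives the same grasp; the last joint's range is limited). The gripper opens to 85 mm and grips with 20 to 120 N. Pads are 22 mm wide; open, the fingers measure 114 mm over their backs; the gripper's body (76 mm by 85 mm) begins 54 mm behind the grasp point. The pads swing forward as they close: fully open they stand 13 mm farther back than shut.
Start: joints at [-1.439, 0.245, 1.558, -0, 1.339, -0.174], TCP at [195.691, -619.854, 231.29] pointing down, gripper open.
Joint ranges: [-3.13, 3.13], [-1.02, 2.26], [0.13, 2.54], [-0.95, 4.09], [0.21, 2.88], [-2.74, 2.74]. Speed limits (rad/s): [2.57, 2.57, 3.14, 3.14, 3.14, 3.14].

INTERFACE

Orientations are given as a rotation vector (axis times angle).
In Python, from cell import manip, vision, order, nets gives the robot as it stands.
- The arm moves only by the tool arm_command, never from a script. Its argument "deltas" is a list that holds one entry, the list of rows, each a list of 5 numbers: the shift along the tool's x, y, z normalised to -1 to 1, where 1 is 2 cm, then the turn about the tool's z normalised to -1 to 1, where 1 is 6 degrees, then the closure, from 0 (fully open) to 1 (shut). A call has 1 to 20 rows; each row shifts and turns the commanded pose from where the row before left it, along the tool's axes as they then stand; what a row does not reach is not made up. A row lasts 1/8 s, in which the tool goes at most 62.5 mm and 10.7 degrees, less where a joint would pass 70% of its speed; a pose out of reach is approached as far as the arm can. A call with a number of a shift or a turn outside -1 to 1 is refused whole. A call with a gripper value outside its range is refused whole. The fingers move at their own pace and stop on an object; "newtons" is the grip in N (left out, the last holds). Time passes only in rows, so rows that do not move let the fingers close. It gives the time, the measured TCP pose, the force and the opening at its end, in the units of the state.
- manip.state(): the state, without advancing time (a new reading comes with each control period).
- vision.capture(name): name is "side" or "top"; returns a dict with "color" (480x640x3 uint8, blue, green, red), "range_z" (480x640 float32, mm along the optical axis (not along the pixel's ray), 0 where there is no reading), "fx", "fy", "cx", "cy" (pixels), "pose" (4x4, takes a point from camera to world coordinates). Camera axes: x right, y down, z forward; pixel columns grow to the right and rows downward; lengths in mm; the calibration is good to about 2 mm. A picture is of the moment at which its call begins.
- order.finish_job(): hands the job in, once; it reports no verdict.
Trained networks look in a picture, given as the dict that the camera call returned (one of the last four; its "shot" number tells which), for a name from the list of things; names that differ only in an ending like _2 or _b are one class to them, and where a whole thing is asked for, a point or a joint stands for the part that bears it (a point fixed in the world has none). Each returns a list of dicts, best first, with "conf" (0 to 1); they miss things now and then, are a little off and sometimes report something else, mostly with a low value. They report only what shows in the picture. A call takes as long as a camera call.
- nets.spot_in(picture, name): "extent" ([left, top, right, bottom] in pixels, round what is visible of it).
- nets.silhouettes(picture, name): "region" (480x640 bool, what is visible of it) and "extent" ([left, top, right, bottom] in pixels, round what is visible of it).
- nets.landmark_of(picture, name): "pixel" ([column, row] in pixels: a listed point, or the origin of a listed thing).
The state is a dict: "t": time; "q": joint angles; "joint_vel": joint speeds; "tau": joint torques, N m; "eef_pos": TCP position; "tool_rot": TCP orientation; "force": force on the tool from outside, world axes, zero at the start; "ft_torque": the same for the moment, N m; "finger_gap": finger opening in mm.
Only numpy, scipy, OpenCV 4.12 (cv2) and the standard library are available. Lean on these libraries where they do the work, as an engineer would, in place of code of your own. Each camera call takes 0.05 s, during which the arm holds its last target.

## Working session

There is one attempt and no reset: what is moved stays moved. The work goes in short steps, Python scripts to look and compute and a tool call to move; the robot and the scene stay as the last step left them, time stands still between calls to the robot, and variables do not carry over. Pictures are saved under pics/ and viewed, and the job is handed in when it is done.

Besides the shell and the picture viewer there is one more tool, called after "Emit:" in YAML: its name, and indented under it one key for each argument. arm_command: Moves the arm, as the interface text tells. Scaled input: -1 to 1 covers 2 cm each way for a shift and 6 degrees each way for a turn. Its arguments: {"type":"object","properties":{"deltas":{"type":"array"},"newtons":{"type":"number"}},"required":["deltas"]}

```bash
mkdir -p pics; ls
cat > h.py <<'E'
import numpy as np, cv2
from cell import manip, vision, order, nets
def ray_at_z(p,px,z):
    d=np.array([(px[0]-p["cx"])/p["fx"],(px[1]-p["cy"])/p["fy"],1.])
    T=np.array(p["pose"]); o=T[:3,3]; w=T[:3,:3]@d
    return o+w*(z-o[2])/w[2]
def proj(p,X):
    T=np.array(p["pose"]); c=T[:3,:3].T@(np.array(X)-T[:3,3])
    return np.array([p["fx"]*c[0]/c[2]+p["cx"],p["fy"]*c[1]/c[2]+p["cy"]])
def pt_at(p,px):
    u,v=int(round(px[0])),int(round(px[1]));z=p["range_z"][v,u]
    T=np.array(p["pose"]); return T[:3,:3]@np.array([(px[0]-p["cx"])/p["fx"]*z,(px[1]-p["cy"])/p["fy"]*z,z])+T[:3,3]
E
python3 - <<'E'
from h import *
s=manip.state(); print({k:np.round(v,3) for k,v in s.items()})
for n in("top","side"):
    p=vision.capture(n); cv2.imwrite(f"pics/{n}0.png",p["color"]); print(n,np.round(p["pose"],3).tolist(),p["fx"])
    for m,z in(("gate_middle",130),("tester",0),("lever_knob",185),("lever_gate",127),("mark_green",130),("mark_red",130),("mark_blue",130),("mark_yellow",130)):
        for r in nets.landmark_of(p,m)[:2]: print(m,np.round(r["pixel"],1),round(r["conf"],2),np.round(ray_at_z(p,r["pixel"],z),1))
E
```

```text
pics
{'t': np.float64(0.0), 'q': array([-1.439,  0.246,  1.559, -0.   ,  1.339, -0.174]), 'joint_vel': array([-0.   ,  0.002, -0.002, -0.   ,  0.   ,  0.001]), 'tau': array([ 1.0000e-03, -4.2950e+01, -3.2613e+01,  0.0000e+00,  5.0000e-03,
       -0.0000e+00]), 'eef_pos': array([ 195.621, -619.279,  230.172]), 'tool_rot': array([-3.103, -0.478, -0.   ]), 'force': array([0.54 , 1.02 , 0.128]), 'ft_torque': array([-0.027,  0.051,  0.003]), 'finger_gap': np.float64(85.358)}
top [[0.017, -0.988, 0.153, 343.582], [-1.0, -0.019, -0.011, 44.693], [0.013, -0.152, -0.988, 1385.464], [0.0, 0.0, 0.0, 1.0]] 573.9942854973301
gate_middle [324.7 261.2] 0.74 [508.1   0.6 130. ]
tester [325.1 271.6] 0.74 [499.7  -5.2   0. ]
tester [318.9 265.7] 0.64 [513.8  10.    0. ]
lever_knob [325.3 270.4] 0.56 [481.4   1.  185. ]
lever_gate [324.  269.9] 0.68 [489.1   1.8 127. ]
mark_green [312.3 272. ] 0.66 [483.6  27.6 130. ]
mark_red [308.7 245.1] 0.48 [543.4  36.6 130. ]
mark_blue [338.2 266.4] 0.6 [497.1 -29.3 130. ]
mark_yellow [336.3 240.3] 0.47 [555.3 -24.5 130. ]
side [[-0.772, -0.454, 0.445, 51.227], [-0.635, 0.534, -0.558, 620.598], [0.016, -0.714, -0.7, 916.378], [0.0, 0.0, 0.0, 1.0]] 599.5881059640861
gate_middle [328.9 245.2] 0.85 [514.9   3.9 130. ]
tester [323.6 291.4] 0.78 [519.3   9.1   0. ]
lever_knob [345.5 231. ] 0.81 [482.1   1.  185. ]
lever_gate [334.1 253.2] 0.92 [496.7  11.3 127. ]
mark_green [332.4 259. ] 0.47 [488.4  26.9 130. ]
mark_green [389.2 257.6] 0.36 [412.4 -42.1 130. ]
mark_red [306.6 250.1] 0.43 [538.1  39.9 130. ]
mark_blue [347.8 242.6] 0.41 [492.5 -24.  130. ]
mark_yellow [323.2 231.3] 0.62 [545.9 -17.7 130. ]
```

Run:
```python
import cv2
a=cv2.imread("pics/top0.png");b=cv2.imread("pics/side0.png")
cv2.imwrite("pics/t1.png",cv2.resize(a[190:340,230:430],None,fx=4,fy=4,interpolation=2))
cv2.imwrite("pics/s1.png",cv2.resize(b[170:320,230:430],None,fx=4,fy=4,interpolation=2))
```

```text
(no output)
```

View pics/t1.png

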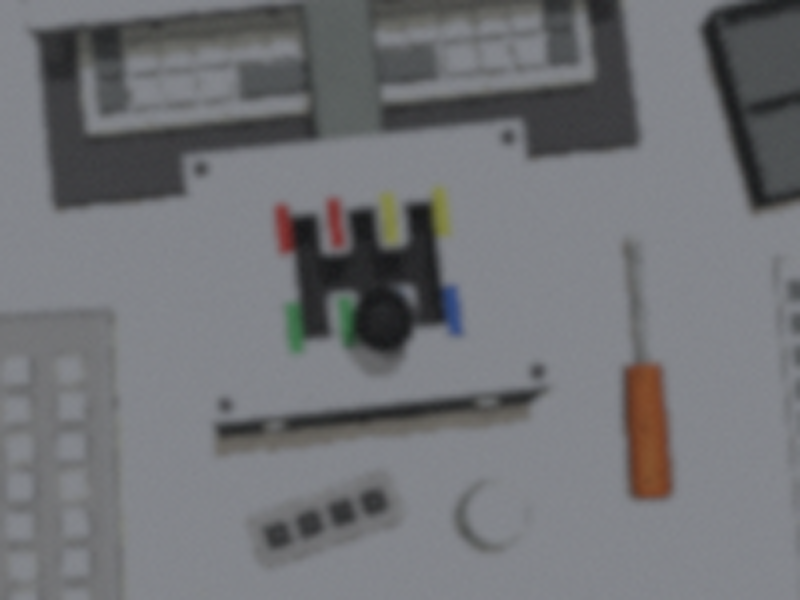

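View pics/s1.png

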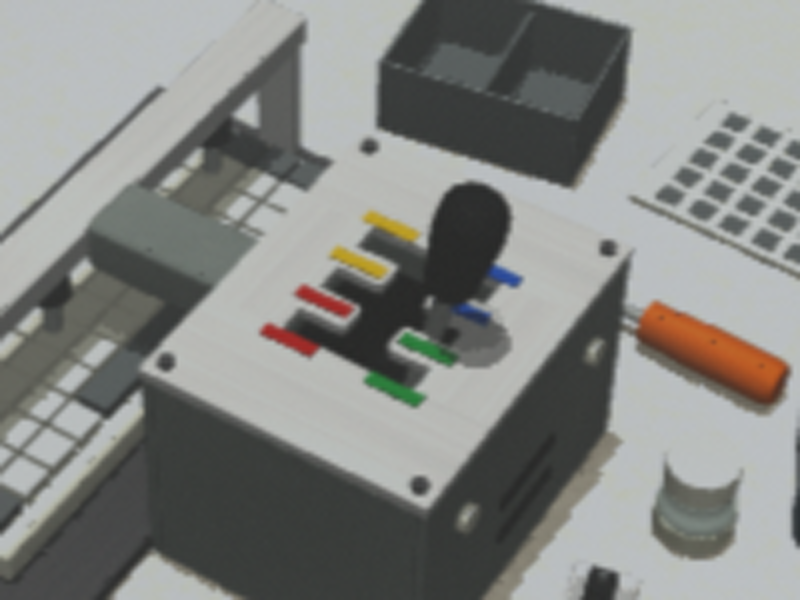

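View pics/top0.png

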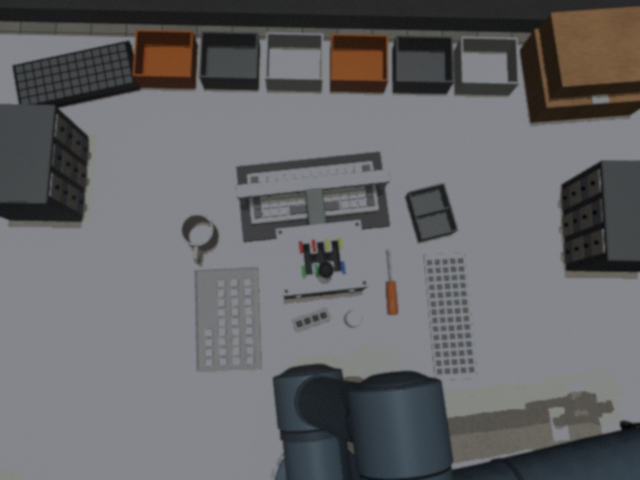

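View pics/side0.png

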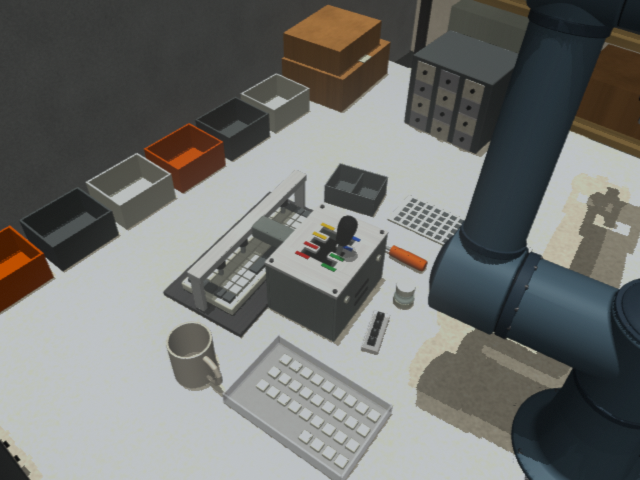

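```bash
cat > fit.py <<'E'
from h import *
from scipy.optimize import least_squares
def stripes(p,box):
    hsv=cv2.cvtColor(p["color"],cv2.COLOR_BGR2HSV); out=[]
    R={"red":(-8,8),"yellow":(22,36),"green":(50,80),"blue":(100,125)}
    for k,(a,b) in R.items():
        h=hsv[...,0].astype(int); h=np.where(h>170,h-180,h)
        m=((h>=a)&(h<=b)&(hsv[...,1]>90)&(hsv[...,2]>50)).astype(np.uint8)
        mm=np.zeros_like(m); x0,y0,x1,y1=box; mm[y0:y1,x0:x1]=m[y0:y1,x0:x1]
        n,l,st,c=cv2.connectedComponentsWithStats(mm)
        for i in range(1,n):
            if st[i,4]>=12: out.append((k,c[i],st[i,4]))
    return out
if __name__=="__main__":
    for n,box in(("top",(290,230,355,285)),("side",(285,215,375,280))):
        p=vision.capture(n)
        for k,c,a in stripes(p,box): print(n,k,np.round(c,1),a,np.round(ray_at_z(p,c,130),1))
E
python3 fit.py
```

```text
top red [313.4 245.2] 29 [543.3  26.2 130. ]
top red [301. 247.] 41 [538.9  53.5 130. ]
top yellow [326.9 244. ] 20 [546.6  -3.7 130. ]
top yellow [339.4 243.2] 31 [548.9 -31.3 130. ]
top green [303.7 271.6] 23 [484.2  46.5 130. ]
top green [316.9 270.2] 21 [487.7  17.6 130. ]
top blue [342.2 266.7] 43 [496.7 -38.  130. ]
side red [310.5 244.7] 47 [541.5  24.9 130. ]
side red [302.2 254.3] 53 [537.4  53.2 130. ]
side yellow [327.4 226.1] 47 [548.7 -33.7 130. ]
side yellow [319.3 235.1] 47 [545.1  -5.  130. ]
side green [336.4 256.7] 41 [486.5  17.8 130. ]
side green [328.2 266.6] 45 [482.7  46.2 130. ]
side blue [355.4 238.6] 24 [488.1 -41.5 130. ]
side blue [347.3 247.7] 24 [485.3 -13.  130. ]
```

Run:
```python
from h import *
M=np.array([[30,46.5],[30,17.5],[30,-17.5],[30,-46.5],[-30,46.5],[-30,17.5]])
T=np.array([[538.9,53.5],[543.3,26.2],[546.6,-3.7],[548.9,-31.3],[484.2,46.5],[487.7,17.6]])
S=np.array([[537.4,53.2],[541.5,24.9],[545.1,-5],[548.7,-33.7],[482.7,46.2],[486.5,17.8]])
for n,W in(("t",T),("s",S),("avg",(T+S)/2)):
    a=M-M.mean(0);b=W-W.mean(0);th=np.arctan2((a[:,0]*b[:,1]-a[:,1]*b[:,0]).sum(),(a*b).sum())
    R=np.array([[np.cos(th),-np.sin(th)],[np.sin(th),np.cos(th)]]);c=W.mean(0)-R@M.mean(0)
    print(n,np.degrees(th),c,np.abs(M@R.T+c-W).max())
# knob position from side
c=np.array([514.,6.])
for n in("side","top"):
    p=vision.capture(n)
    r=nets.landmark_of(p,"lever_knob")[0]["pixel"]; 
    for z in(180,185,190): print(n,r,ray_at_z(p,r,z)[:2])
    s=nets.silhouettes(p,"shift_lever")
    if s: print(s[0]["conf"],s[0]["extent"])
```

```text
t 7.619113499308565 [516.4358815    6.23496831] 4.576888793212188
s 7.363585463937758 [515.09956846   5.3729835 ] 3.3959090320491327
avg 7.490460005619966 [515.76751937   5.8040787 ] 3.8882839913213445
side [347.1, 231.0] [482.85494267  -5.06007964]
side [347.1, 231.0] [479.92419635  -0.81186877]
side [347.1, 231.0] [476.99345003   3.4363421 ]
0.9 [332.9, 213.0, 355.9, 269.7]
top [329.1, 273.3] [475.96803976  -7.24788563]
top [329.1, 273.3] [475.41892955  -7.03244434]
top [329.1, 273.3] [474.86981933  -6.81700305]
0.74 [319.8, 265.6, 332.0, 278.9]
```

```bash
cat > geo.py <<'E'
from h import *
th=np.radians(7.0); 
M=np.array([[28,44],[28,15],[28,-15],[28,-44],[-28,44],[-28,15]])
T=np.array([[538.9,53.5],[543.3,26.2],[546.6,-3.7],[548.9,-31.3],[484.2,46.5],[487.7,17.6]])
S=np.array([[537.4,53.2],[541.5,24.9],[545.1,-5],[548.7,-33.7],[482.7,46.2],[486.5,17.8]])
W=(T+S)/2
a=M-M.mean(0);b=W-W.mean(0);th=np.arctan2((a[:,0]*b[:,1]-a[:,1]*b[:,0]).sum(),(a*b).sum())
R=np.array([[np.cos(th),-np.sin(th)],[np.sin(th),np.cos(th)]]);c=W.mean(0)-R@M.mean(0)
def lever_est(p,name="side"):
    # fit tilt from silhouette of knob: render model
    s=nets.silhouettes(p,"shift_lever")[0]
    return s
def w(x,y): return R@np.array([x,y])+c
def loc(X): return R.T@(np.asarray(X)[:2]-c)
E
python3 - <<'E'
from geo import *
print(np.degrees(th),c,np.abs(M@R.T+c-W).max())
s=manip.state()
from scipy.spatial.transform import Rotation as Ro
print(Ro.from_rotvec(s["tool_rot"]).as_matrix().round(3))
# knob loc candidates: on sphere of 170 around pivot (z=20)
for ax in (-6,-9,-12,-15):
    t=np.radians(ax); X=w(170*np.sin(t),0); z=20+170*np.cos(t)
    for n in("side","top"):
        p=vision.capture(n); print(ax,n,proj(p,[*X,z]).round(1),X.round(1),round(z))
E
```

```text
7.335658690608563 [516.29026377   6.73878642] 0.8790921799861735
[[ 0.954  0.301  0.   ]
 [ 0.301 -0.954 -0.   ]
 [ 0.     0.    -1.   ]]
-6 side [336.9 226.1] [498.7   4.5] 189
-6 top [323.9 262. ] [498.7   4.5] 189
-9 side [341.2 228.5] [489.9   3.3] 188
-9 top [324.3 266.2] [489.9   3.3] 188
-12 side [345.5 231.1] [481.2   2.2] 186
-12 top [324.8 270.4] [481.2   2.2] 186
-15 side [349.7 233.8] [472.7   1.1] 184
-15 top [325.2 274.6] [472.7   1.1] 184
```

Emit:
arm_command:
  deltas:
    - [[0,0,0,0.85,1],[0,0,0,0.85,1],[0.2,-0.4,0,0,1],[0.5,-0.9,0,0,1],[0.5,-1,0,0,1],[0.5,-1,0,0,1],[0.5,-1,0,0,1],[0.5,-1,0,0,1],[0.5,-1,0,0,1],[0.5,-1,0,0,1],[0.5,-1,0,0,1],[0.5,-1,0,0,1],[0.5,-1,0,0,1],[0.5,-1,0,0,1],[0.5,-1,0,0,1],[0.5,-1,0,0,1],[0.5,-1,0,0,1],[0.5,-1,0,0,1],[0.5,-1,0,0,1],[0.5,-1,0,0,1]]
  newtons: 20

```text
t: 4.2
eef_pos: [324.5, -253.1, 231.3]
tool_rot: [3.135, 0.201, 0.0]
force: [0.3, -0.3, 1.0]
finger_gap: 0.0
```

```bash
cat > st.py <<'E'
from geo import *
from scipy.spatial.transform import Rotation as Ro
s=manip.state(); m=Ro.from_rotvec(s["tool_rot"]).as_matrix()
print("t",round(float(s["t"]),2),"loc",loc(s["eef_pos"]).round(1),"z",s["eef_pos"][2].round(1),"yaw",np.degrees(np.arctan2(m[1,0],m[0,0])).round(2),"F",(R.T@s["force"][:2]).round(1),s["force"][2].round(1),"gap",s["finger_gap"].round(1))
E
python3 st.py
```

```text
Traceback (most recent call last):
  File "st.py", line 4, in <module>
    print("t",round(float(s["t"]),2),"loc",loc(s["eef_pos"]).round(1),"z",s["eef_pos"][2].round(1),"yaw",np.degrees(np.arctan2(m[1,0],m[0,0])).round(2),"F",(R.T@s["force"][:2]).round(1),s["force"][2].round(1),"gap",s["finger_gap"].round(1))
                                                                                                                                                                                                                       ^^^^^^^^^^^^^^^^^^^^^
AttributeError: 'float' object has no attribute 'round'
```

Emit:
arm_command:
  deltas:
    - [[0.55,-1,0,0,1],[0.55,-1,0,0,1],[0.55,-1,0,0,1],[0.55,-1,0,0,1],[0.55,-1,0,0,1],[0.55,-1,0,0,1],[0.55,-1,0,0,1],[0.55,-1,0,0,1],[0.55,-1,0,0,1],[0.55,-1,0,0,1],[0.5,-0.9,0,0,1],[0.4,-0.5,0,0,1],[0,0,0,0,1],[0,0,0,0,1]]

```text
t: 5.95
eef_pos: [421.9, -12.3, 231.3]
tool_rot: [3.135, 0.2, -0.0]
force: [0.8, 0.3, -0.1]
finger_gap: 0.3
```

```bash
sed -i 's/s\["finger_gap"\].round(1)/s["finger_gap"]/' st.py; python3 st.py
python3 - <<'E'
from h import *
p=vision.capture("side"); cv2.imwrite("pics/s2.png",cv2.resize(p["color"][100:320,200:440],None,fx=3,fy=2.7*1.0))
E
```

```text
t 5.95 loc [-96.   -6.9] z 231.3 yaw 7.3 F [0.8 0.2] -0.1 gap 0.30240190433898656
```

View pics/s2.png

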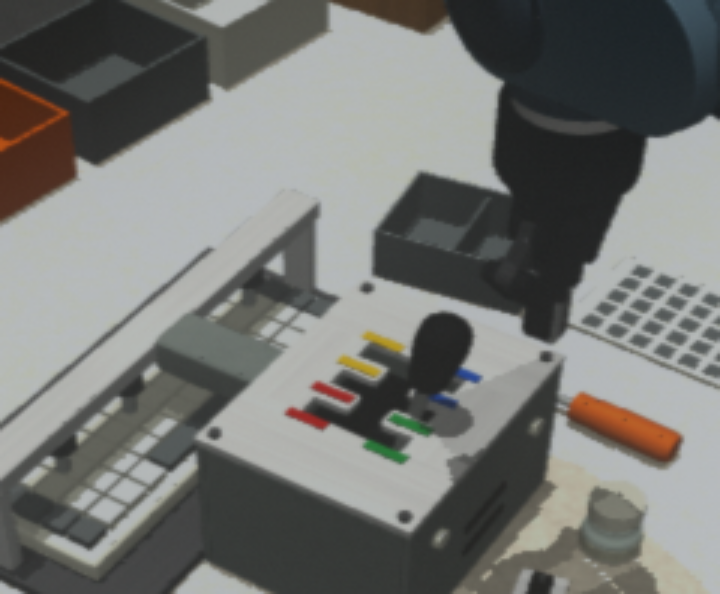

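Emit:
arm_command:
  deltas:
    - [[0,-0.35,1,0,1],[0,0,1,0,1],[0,0,1,0,1],[0.5,0,0,0,1],[0.4,0,0,0,1],[0.3,0,0,0,1],[0.3,0,0,0,1],[0.25,0,0,0,1],[0.25,0,0,0,1],[0.25,0,0,0,1],[0.25,0,0,0,1],[0,0,0,0,1]]

```text
t: 7.5
eef_pos: [471.3, 1.3, 171.2]
tool_rot: [-3.135, -0.201, -0.001]
force: [0.3, 1.0, -0.6]
finger_gap: 0.1
```

```bash
python3 st.py
cat > look.py <<'E'
import sys
from geo import *
for n in ("side","top"):
    p=vision.capture(n)
    L={m:nets.landmark_of(p,m)[:1] for m in("lever_knob","lever_gate")}
    for k,v in L.items():
        if v: 
            px=v[0]["pixel"]; z=187 if k=="lever_knob" else 127
            print(n,k,np.round(px,1),round(v[0]["conf"],2),loc(ray_at_z(p,px,z)).round(1))
    u=(255,155,415,275) if n=="side" else (250,200,410,320)
    cv2.imwrite(f"pics/{sys.argv[1]}_{n}.png",cv2.resize(p["color"][u[1]:u[3],u[0]:u[2]],None,fx=4.5,fy=4.5,interpolation=2))
E
python3 look.py a
```

```text
t 7.5 loc [-45.3   0.4] z 171.2 yaw 7.32 F [0.4 1. ] -0.6 gap 0.14088727227125147
side lever_knob [335.4 226.6] 0.61 [-15.1   0.6]
side lever_gate [330.6 248.8] 0.88 [-7.7  1. ]
top lever_knob [424.9 215.5] 0.63 [  58.5 -226.2]
```

View pics/a_side.png

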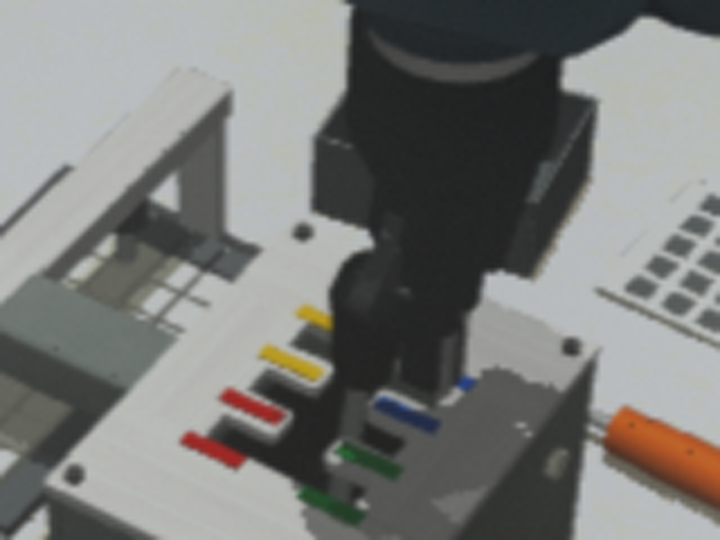

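Emit:
arm_command:
  deltas:
    - [[0.25,0,0,0,1],[0.25,0,0,0,1],[0.2,0,0,0,1],[0,0,0,0,1]]

```text
t: 8.3
eef_pos: [485.2, 3.1, 171.3]
tool_rot: [-3.135, -0.201, -0.001]
force: [0.0, -0.1, -0.1]
finger_gap: -0.1
```

```bash
python3 st.py;python3 look.py b
```

```text
t 8.3 loc [-31.3   0.3] z 171.3 yaw 7.32 F [ 0.  -0.1] -0.1 gap -0.10121215559847045
side lever_knob [329.5 223.7] 0.73 [-2.6 -0. ]
side lever_gate [327.7 249.1] 0.53 [-3.6  4.5]
```

View pics/b_side.png

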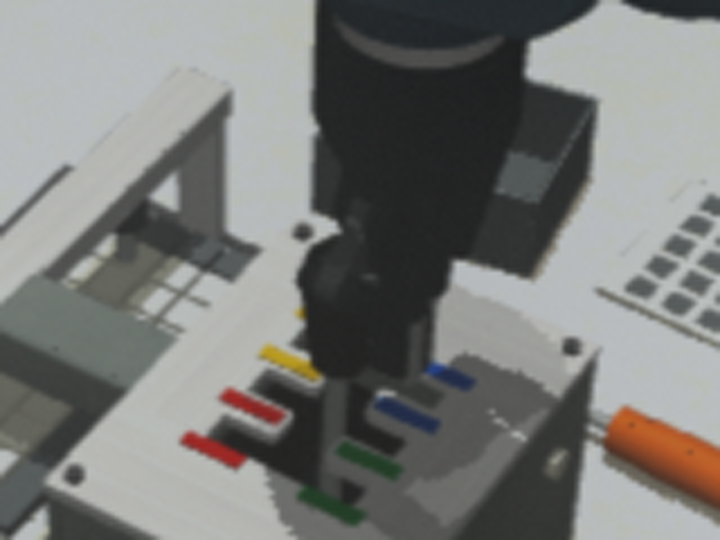

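Emit:
arm_command:
  deltas:
    - [[-0.5,0,0,0,1],[-0.7,0.2,0,0,1],[0,0.8,0,0,1],[0,0.9,0,0,1],[0,0.7,0,0,1],[0.9,0,0,0,1],[0.9,0,0,0,1],[0.85,0,0,0,1],[0,0,0,0,1]]

```text
t: 9.72
eef_pos: [520.8, -45.6, 171.2]
tool_rot: [-3.135, -0.2, 0.0]
force: [-0.4, 0.2, 0.5]
finger_gap: 0.3
```

```bash
python3 st.py;python3 look.py c
```

```text
t 9.72 loc [ -2.2 -52.5] z 171.2 yaw 7.31 F [-0.4  0.2] 0.5 gap 0.3438582123758638
side lever_knob [331.5 223.7] 0.91 [-5.6 -2. ]
side lever_gate [325.6 244.4] 0.71 [ 5.9 -3.7]
```

View pics/c_side.png

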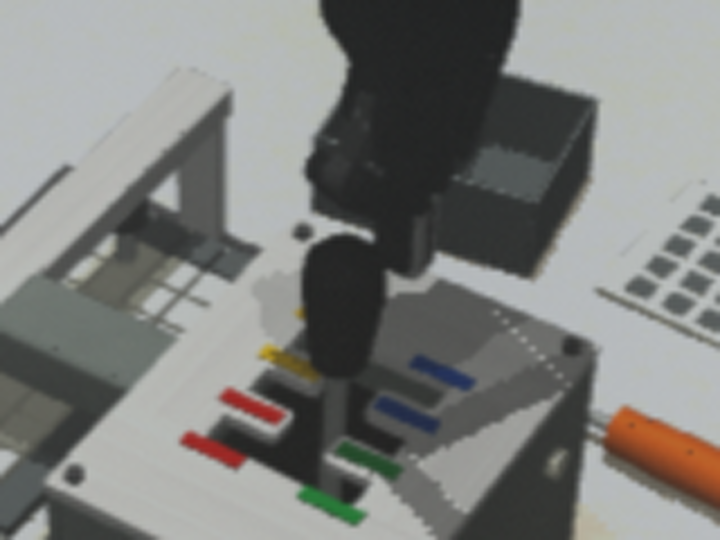

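Emit:
arm_command:
  deltas:
    - [[0,-0.5,0,0,1],[0,-0.3,0,0,1],[0,-0.25,0,0,1],[0,-0.25,0,0,1],[0,-0.25,0,0,1],[0,-0.25,0,0,1],[0,-0.25,0,0,1],[0,-0.25,0,0,1],[0,0,0,0,1]]

```text
t: 11.15
eef_pos: [514.2, 1.2, 171.2]
tool_rot: [-3.135, -0.201, -0.0]
force: [0.2, -1.8, -0.2]
finger_gap: -0.0
```

```bash
python3 st.py;python3 look.py d
```

```text
t 11.15 loc [-2.8 -5.2] z 171.2 yaw 7.35 F [-0.1 -1.8] -0.2 gap -0.004892417465121248
side lever_knob [321.4 236.3] 0.79 [-7.3 34.6]
side lever_gate [327.  257.2] 0.77 [-13.2  22.6]
top lever_knob [448.5 313.9] 0.5 [-154.  -245.8]
top lever_gate [314.7 257.7] 0.56 [ 1.6 16. ]
```

View pics/d_side.png

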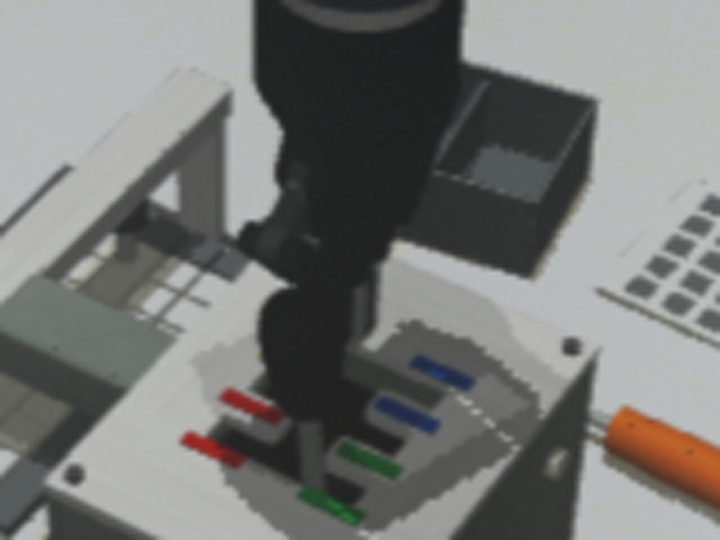

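Emit:
arm_command:
  deltas:
    - [[0,-0.25,0,0,1],[0,-0.25,0,0,1],[0,-0.2,0,0,1],[0,0,0,0,1]]

```text
t: 11.95
eef_pos: [512.4, 15.0, 171.3]
tool_rot: [3.135, 0.201, 0.0]
force: [0.0, -0.8, 0.6]
finger_gap: -0.0
```

```bash
python3 st.py;python3 look.py e
```

```text
t 11.95 loc [-2.8  8.7] z 171.3 yaw 7.35 F [-0.1 -0.8] 0.6 gap -0.04971168273326606
side lever_knob [321. 240.] 0.65 [-11.5  42.7]
side lever_gate [319.4 257.8] 0.94 [-2.4 31.3]
top lever_knob [306.1 259.3] 0.47 [-7.8 36.4]
top lever_gate [447.3 315.6] 0.31 [-156.7 -258. ]
```

View pics/e_side.png

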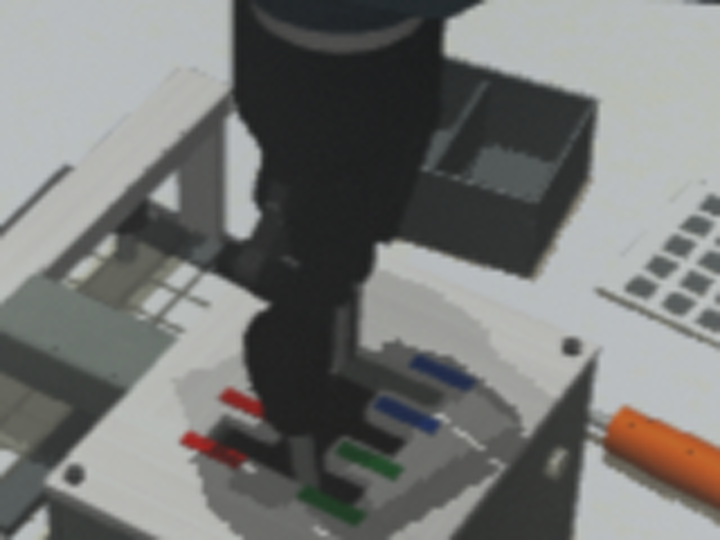

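Emit:
arm_command:
  deltas:
    - [[0,-0.15,0,0,1],[0,-0.1,0,0,1],[0,0,0,0,1]]

```text
t: 12.62
eef_pos: [511.6, 19.7, 171.0]
tool_rot: [3.135, 0.201, -0.001]
force: [1.7, -2.0, -1.6]
finger_gap: 0.2
```

```bash
python3 st.py
```

```text
t 12.62 loc [-3.  13.5] z 171.0 yaw 7.33 F [ 1.4 -2.2] -1.6 gap 0.18775970168797995
```

Emit:
arm_command:
  deltas:
    - [[0,-0.1,0,0,1],[0,-0.1,0,0,1],[0,0,0,0,1]]

```text
t: 13.0
eef_pos: [511.1, 23.8, 171.2]
tool_rot: [-3.135, -0.201, 0.001]
force: [0.5, -1.4, -1.4]
finger_gap: 0.3
```

```bash
python3 st.py; python3 look.py f
```

```text
t 13.0 loc [-3.  17.6] z 171.2 yaw 7.33 F [ 0.3 -1.5] -1.4 gap 0.3099150258644525
side lever_knob [317.7 243.3] 0.97 [-10.9  52.5]
side lever_gate [318.  256.5] 0.83 [ 1.4 30. ]
top lever_knob [300.8 260.8] 0.41 [-9.7 47.9]
```

View pics/f_side.png

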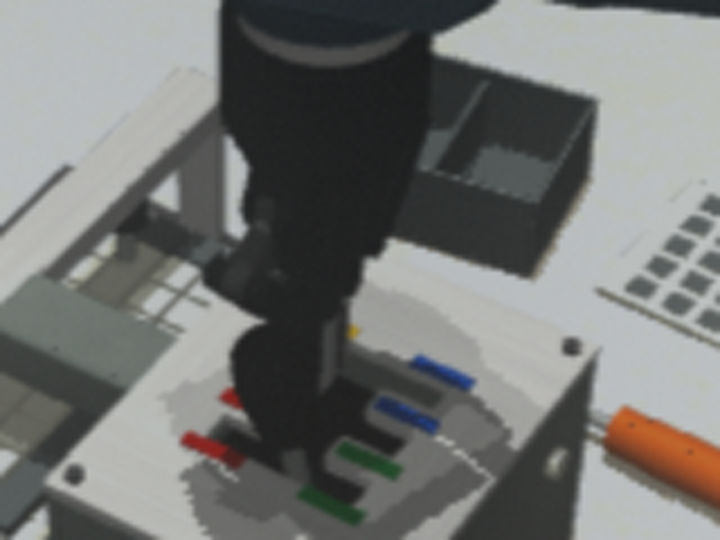

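Emit:
arm_command:
  deltas:
    - [[0,0.75,0,0,1],[0.8,0,0.3,0,1],[0.8,0,0,0,1],[0.8,0,0,0,1],[0,-0.8,0,0,1],[0,-0.8,0,0,1],[0,-0.65,0,0,1],[-0.4,0,0,0,1],[0,0,0,0,1]]

```text
t: 14.42
eef_pos: [546.4, 58.5, 165.3]
tool_rot: [3.135, 0.201, -0.0]
force: [0.2, 0.0, -0.3]
finger_gap: 0.1
```

```bash
python3 st.py; python3 look.py g
```

```text
t 14.43 loc [36.5 47.5] z 165.3 yaw 7.34 F [ 0.2 -0. ] -0.3 gap 0.09833896179293347
side lever_knob [326.1 291.7] 0.75 [-79.1 136.3]
side lever_gate [319.3 259.3] 0.59 [-4.3 34.6]
top lever_gate [351.6 317.4] 0.4 [-137.6  -49.4]
```

View pics/g_side.png

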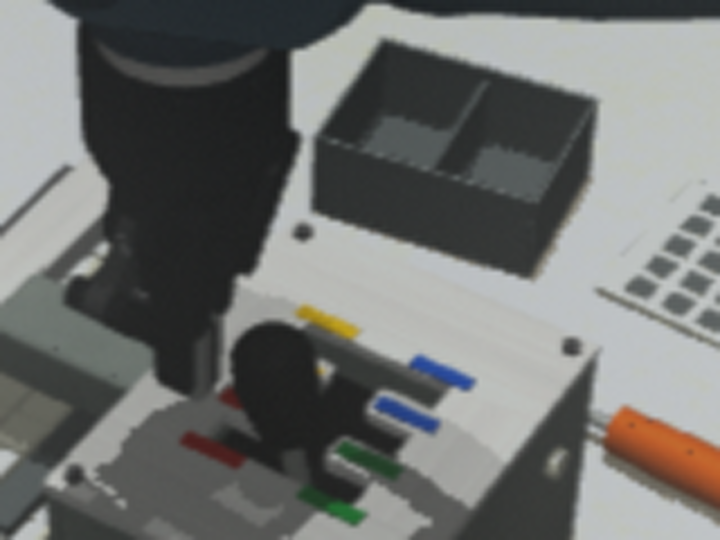

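Emit:
arm_command:
  deltas:
    - [[-0.4,0,0,0,1],[-0.3,0,0,0,1],[-0.25,0,0,0,1],[-0.25,0,0,0,1],[-0.25,0,0,0,1],[-0.25,0,0,0,1],[-0.2,0,0,0,1],[0,0,0,0,1]]

```text
t: 15.72
eef_pos: [508.9, 53.6, 165.2]
tool_rot: [-3.135, -0.201, 0.001]
force: [1.0, -0.8, 0.9]
finger_gap: 0.1
```

```bash
python3 st.py; python3 look.py i
```

```text
t 15.72 loc [-1.3 47.4] z 165.2 yaw 7.32 F [ 0.9 -0.9] 0.9 gap 0.143455008990135
side lever_knob [329.3 251. ] 0.94 [-37.   57.3]
side lever_gate [326.1 264.1] 0.76 [-20.7  37.9]
top lever_knob [304.8 269.7] 0.53 [-29.4  41.6]
top lever_gate [309.7 266.7] 0.55 [-17.1  29.2]
```

View pics/i_side.png

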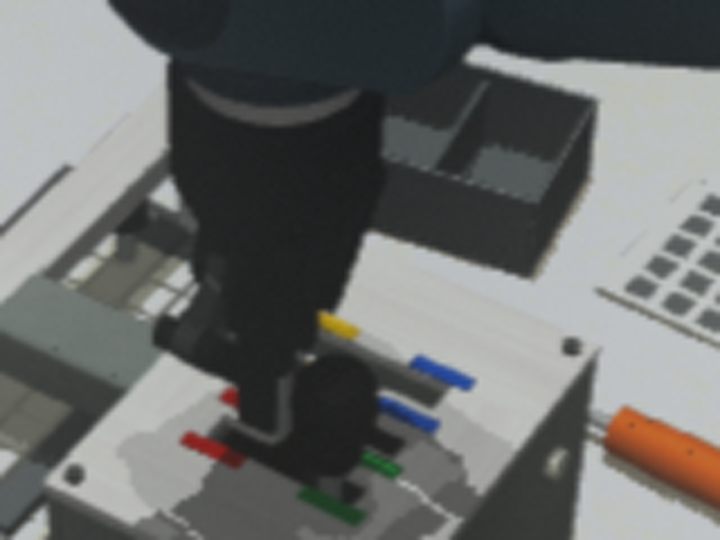

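Moving well. Continue toward the end in small steps.

Emit:
arm_command:
  deltas:
    - [[-0.25,0,0,0,1],[-0.2,0,0,0,1],[-0.1,0,0,0,1],[0,0,0,0,1]]

```text
t: 16.52
eef_pos: [498.3, 52.2, 165.3]
tool_rot: [-3.135, -0.201, 0.0]
force: [1.9, 0.7, -1.4]
finger_gap: -0.1
```

```bash
python3 st.py
```

```text
t 16.52 loc [-12.1  47.4] z 165.3 yaw 7.32 F [1.9 0.4] -1.4 gap -0.10717837339732425
```

Emit:
arm_command:
  deltas:
    - [[-0.1,0,0,0,1],[-0.1,0,0,0,1],[0,0,0,0,1]]

```text
t: 16.9
eef_pos: [494.5, 51.7, 165.3]
tool_rot: [-3.135, -0.201, -0.0]
force: [3.1, 0.8, -1.7]
finger_gap: 0.4
```

```bash
python3 st.py; python3 look.py j
```

```text
t 16.9 loc [-15.9  47.4] z 165.3 yaw 7.32 F [3.2 0.3] -1.7 gap 0.40643241079975834
side lever_knob [336.7 252.2] 0.6 [-49.   52.9]
side lever_gate [331.4 266.6] 0.86 [-31.7  37.9]
top lever_knob [305.5 276.4] 0.62 [-43.6  41.6]
```

View pics/j_side.png

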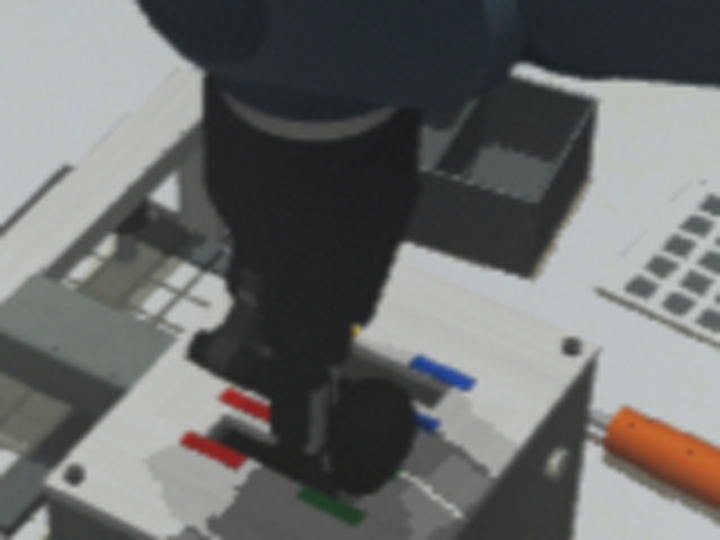

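Emit:
arm_command:
  deltas:
    - [[-0.1,0,0,0,1],[0,0,0,0,1]]

```text
t: 17.45
eef_pos: [493.7, 51.5, 165.6]
tool_rot: [-3.135, -0.2, -0.006]
force: [6.2, 1.3, -3.9]
finger_gap: 0.2
```

```bash
python3 st.py
```

```text
t 17.45 loc [-16.7  47.3] z 165.6 yaw 7.31 F [6.3 0.5] -3.9 gap 0.2442920658533711
```

Emit:
arm_command:
  deltas:
    - [[-0.1,0,0,0,1],[0,0,0,0,1],[0,0,0,0,1]]

```text
t: 17.82
eef_pos: [493.1, 51.4, 166.0]
tool_rot: [-3.135, -0.2, -0.012]
force: [13.3, 3.1, -6.2]
finger_gap: 0.2
```

```bash
python3 st.py
```

```text
t 17.82 loc [-17.3  47.2] z 166.0 yaw 7.29 F [13.6  1.4] -6.2 gap 0.19212534091441896
```

The lever is against the slot end: 13 N with almost no motion. Now I'll back off and move clear.

Emit:
arm_command:
  deltas:
    - [[0.3,0,0,0,1],[0.7,0,0,0,1],[0.8,0,0,0,1],[0,0,-1,0,1],[0,0,-1,0,1],[0,0,-1,0,1],[0,0,-1,0,1],[0,0.9,-0.5,0,1],[0,1,0,0,1],[0,1,0,0,1],[0,1,0,0,1],[0,1,0,0,1],[0,1,0,0,1],[0,1,0,0,1],[0,1,0,0,1],[0,1,0,0,1],[0,1,0,0,1],[0,0.5,0,0,1],[0,0,0,0,1]]

```text
t: 20.2
eef_pos: [552.8, -151.1, 255.2]
tool_rot: [-3.135, -0.199, 0.0]
force: [-0.4, 0.5, 0.1]
finger_gap: 0.3
```

```bash
python3 st.py; python3 look.py k
python3 - <<'E'
from geo import *
import geo
# predicted home
for gx in(-22,-25,-28,-30):
    # direction so that axis at 107 has x=gx,y=30
    d=np.array([gx,30.])/107; dz=np.sqrt(1-d@d)
    for n in("side","top"):
        p=vision.capture(n); K=w(*(170*d)); print(gx,n,"knob",proj(p,[*K,20+170*dz]).round(1),"gate",proj(p,[*w(gx,30),20+107*dz]).round(1))
E
```

```text
t 20.2 loc [  16.1 -161.2] z 255.2 yaw 7.27 F [-0.3  0.6] 0.1 gap 0.2774741173215233
side lever_knob [335.9 253.7] 0.84 [-49.6  56.6]
side lever_gate [330.9 266.1] 0.66 [-30.4  37.4]
top lever_knob [301.8 276.3] 0.63 [-42.5  49.3]
top lever_gate [311.4 271.5] 0.63 [-28.1  26.6]
-22 side knob [331.1 250.2] gate [328.9 264.2]
-22 top knob [302.2 273. ] gate [309.5 269.3]
-25 side knob [333.4 251.7] gate [330.3 265.1]
-25 top knob [302.4 275.3] gate [309.7 270.7]
-28 side knob [335.8 253.4] gate [331.8 266.1]
-28 top knob [302.7 277.6] gate [309.8 272. ]
-30 side knob [337.4 254.5] gate [332.7 266.8]
-30 top knob [302.9 279.1] gate [309.9 273. ]
```

View pics/k_side.png

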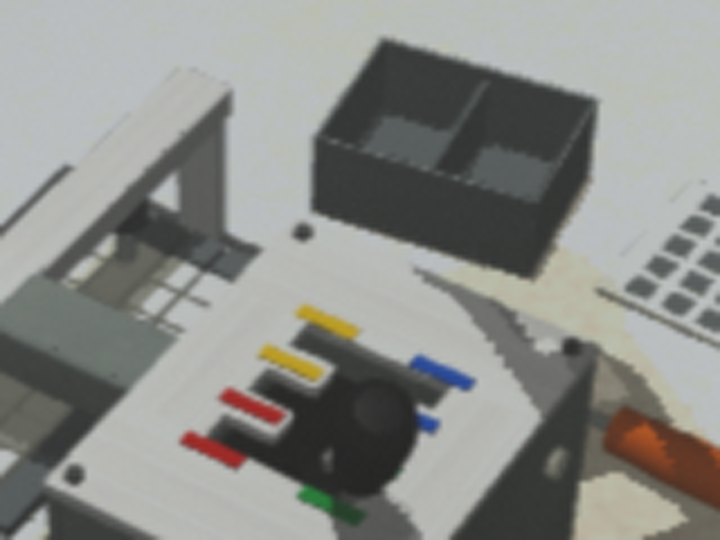

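View pics/k_top.png

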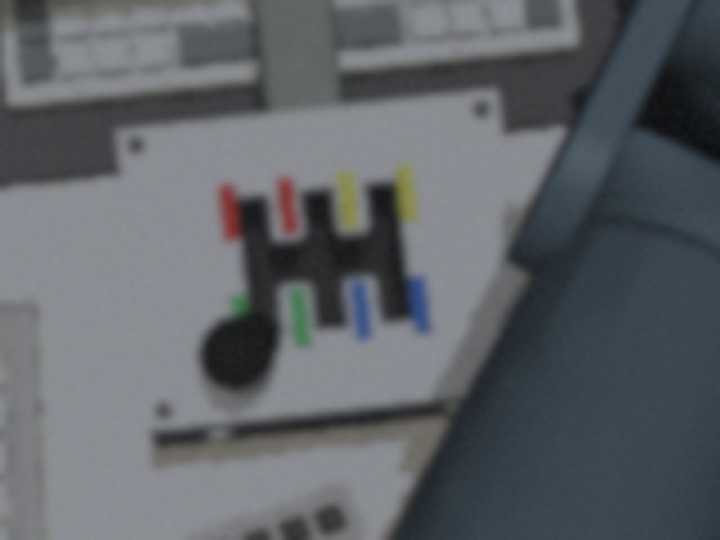

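The knob is in the green near-left slot. Its pixels match the predicted home position within about 1.5 px: side (335.9, 253.7) against (335.8, 253.4), top (301.8, 276.3) against (302.7, 277.6). The arm is clear.

Run:
```python
from h import *
print(order.finish_job())
```

```text
the job is handed in; nothing more can be done
None
```

The lever is fully home in the green slot (near-left), and I handed the job in at about 21 s of the 61 s allowed. I only pushed the knob, with the closed fingertips: forward to the cross slot, left to the left-hand column, then back toward the robot to the slot end.

**Slot end:** on the last push, 2 mm commanded moved the lever only about 0.6 mm while the force rose to 13.6 N, so it was against the end. That was the highest force I read in any check.

**Position:** after the arm backed off, the side and top pictures put the knob within about 1.5 px of where it should be at the green home position. The top camera's estimate of the lever at the gate plate was about 3 mm off sideways, which is within that network's usual error. While the arm was in the way, some top-camera results were plainly wrong and I ignored them.

**Surroundings:** the fingers ended about 165 mm to the side and 255 mm up, with no contact force. The path stayed clear of the loose items, and those in the last pictures looked unmoved. I did not measure each one again.

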